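Add two repaired boards to the tote stack

ROBOT

A 6-joint arm with a two-finger parallel gripper is mounted at the origin on the work surface. World frame = base frame: x ahead of the robot, y to its left, z up, the work surface at z = 0. Lengths are in m, angles in rad, forces in N, time in s.
With the tool pointing down it reaches from about 0.275 to 0.875 m from the base axis. Payload 12.5 kg.
Tool frame: the origin (TCP) lies on the centre line of the jaws, within the pads' length; the fingertips stand r.finger_overhang ahead of it and the grasp point (between the pads) lies 3 mm ahead of it (r.finger_overhang is the distance from the TCP to the fingertips, in m); z points along the fingers, y is the line along which they close (so a half turn about z gives the same grasp; the last joint's range is limited). The gripper opens to 85 mm and grips with 20 to 120 N. Pads are 22 mm wide; open, the fingers measure 114 mm over their backs; the gripper's body (76 mm by 85 mm) begins 54 mm behind the grasp point. The pads swing forward as they close: fully open they stand 13 mm farther back than shut.
Start: joints at [-1.191, 0.351, 1.652, -0, 1.139, -0.085], TCP at [0.247, -0.492, 0.253] pointing down, gripper open.
Joint ranges: [-2.75, 2.75], [-0.79, 2.1], [0.01, 2.65], [-1.57, 4.71], [0.07, 3.14], [-2.87, 2.87]. Speed limits (rad/s): [2.22, 2.22, 2.79, 3.14, 3.14, 3.14].

INTERFACE

Orientations are given as a unit quaternion [x, y, z, w].
In Python, from cell import r, optics gives the robot as it stands. The module is installed in compiled form; this text tells all that it offers. Calls block until the motion is done:
- r.move_to(position, orientation): joint-space move of the TCP to a pose.
- r.move_linear(position, rot=None, vel=0.15): straight line of the TCP; rot=None keeps the orientation; vel is the mean speed in m/s.
- r.set_joints(angles): joint-space move.
- r.set_gripper(opening, squeeze=None): opening from 0.0 (shut) to 1.0 (fully open); squeeze is the grip in N (None keeps the last); returns when the fingers have stopped.
- r.sleep(seconds).
- r.inverse_kinematics(position, orientation): joint angles nearest the present ones, or None.
- optics.get_image(name): name is "scene" or "top" or "wrist"; returns a dict with "pixels" (384x512x3 uint8, red, green, blue), "depth" (384x512 float32, m along the optical axis (not along the pixel's ray), 0 where there is no reading), "fx", "fy", "cx", "cy" (pixels), "camera_from_world" (4x4, takes a point from world to camera coordinates); the wrist camera has in their place "mount" (4x4, takes a point from camera to tool coordinates, whose origin is the TCP and whose axes are the flange's). Camera axes: x right, y down, z forward; pixel columns grow to the right and rows downward; lengths in m; the calibration is good to about 2 mm. A picture is of the moment at which its call begins: read the wrist's pose just before it.
A pose or a line that the arm cannot do raises r.PlanningError and nothing moves.
- r.hand_in(): hands the job in; it is judged then, once.
Readings, each from a call of its own:
- r.current_t(): time.
- r.current_q(): joint angles.
- r.current_qvel(): joint speeds.
- r.current_effort(): joint torques, N m.
- r.current_tool_pos(): TCP position.
- r.current_ee_rot(): TCP orientation.
- r.current_contact_force(): force on the tool from outside, world axes, zero at the start.
- r.current_torque(): the same for the moment, N m.
- r.current_opening(): opening from 0.0 (shut) to 1.0 (fully open).
- r.current_finger_force(): force on a finger pad.
Only numpy, scipy, OpenCV 4.12 (cv2) and the standard library are available. Lean on these libraries where they do the work, as an engineer would, in place of code of your own. Each camera call takes 0.05 s, during which the arm holds its last target. There are 200 camera calls.

TASK

Two repaired boards are ready to join the outgoing stack: stack the blue and the yellow tote, in either order, on the black tote where it stands and put its lid back on top of the pile, so that all four sit fully home in each other's corners with their white keyed corners in one line. Each board stays in its own tote, and the totes and the lid are set down, not dropped. Leave the bottle, the multimeter, the solder spool and the tip-cleaner tin where they are and do not bump the microscope.

Things in the scene. Friction and masses are not known exactly. Their poses are not given: they have to be found in the camera images.
- black_tote: Black open stacking tote with a board in it, 110 mm long (x), 60 wide (y), 40 high, 350 g; same shape as the blue one. Origin: centre of its underside, z up. It is the bottom of the stack and stays where it stands (sliding under 25 mm is harmless). It starts with the lid seated on it. What seats on it has its underside 32 mm above the black tote's underside.
- blue_tote: Blue open stacking tote, 110 mm long (x), 60 wide (y), 40 high over its corners, 130 to 210 g with its board. Origin: centre of its underside, z up. Long sides flat and upright from 8 to 34 mm above the underside: grip across the 60 mm width. Stacked, its underside is 32 mm above that of the tote below, foot inside the corners with about 2 mm play, sides flush.
- yellow_tote: Yellow open stacking tote, same shape, size (110 x 60 x 40 mm), weight, origin (centre of underside) and axes as the blue one; stacks in the same way: 32 mm rise per level, white corner over white corner.
- lid: Light grey lid, 110 x 60 mm (x, y), 70 g. Origin: centre of its underside, z up. Foot as on the totes (0 to 8 mm), plate from 8 to 13 mm, and in the middle a grip rib along x: 60 mm long, 12 wide (y), top 35 mm above the underside. Seats like a tote, underside 32 mm above that of the tote below; starts so on the black tote. Can stand on its foot on the bench meanwhile.
- black_tote_key (a point): Top of the black tote's keyed corner (+x +y): a solid 14 x 14 mm block with a white top, 48 mm along x, 23 along y, 40 up from its origin. The other three corners have L-shaped upstands, legs 14 mm, 3 thick, outside flush, also 40 mm high, 6 above the walls.
- blue_tote_key (a point): Top of the blue tote's keyed corner (+x +y, white, solid block), 48 mm along x, 23 along y, 40 up from its origin. Below, each tote has an inset foot 8 mm deep (99.5 x 49.5 mm, tapering to 92.5 x 42.5 at the bottom) notched at this corner, so it drops home only with white corner over white corner; turned half round it stays up on the block.
- yellow_tote_key (a point): Top of the yellow tote's keyed corner (+x +y, white, solid block), 48 mm along x, 23 along y, 40 up from its origin.
- lid_key (a point): White mark on top of the lid's plate over its notched corner (+x +y): 48 mm along x, 23 along y, 13 up from its origin.
- black_board: Green circuit board, 80 x 40 mm, 17 mm high over its parts, 50 g, lying loose in the black tote (inner floor 11 mm above the tote's underside, inside 104 x 54 mm, walls 3). Origin: centre of its underside. Hidden under the lid at the start.
- blue_board: Green circuit board, 80 x 40 mm, 17 mm high over its parts, 50 g, lying loose in the blue tote (inner floor 11 mm above the tote's underside, inside 104 x 54 mm, walls 3). Origin: centre of its underside.
- yellow_board: Green circuit board, 80 x 40 mm, 17 mm high over its parts, 50 g, lying loose in the yellow tote (inner floor 11 mm above the tote's underside, inside 104 x 54 mm, walls 3). Origin: centre of its underside.
- bottle: White solvent bottle with a red cap, upright, 52 mm across, 135 mm high. Origin: centre of its underside. Stands near the -x end of the black tote. Leave alone.
- spool: Spool of solder with orange flanges, upright, 56 mm across, 44 mm high. Origin: centre of its underside. Stands near the +x end of the blue tote. Leave alone.
- tip_tin: Dark steel tip-cleaner tin with a brass top, 60 mm across, 35 mm high. Origin: centre of its underside. Stands near the -x end of the yellow tote. Leave alone.
- multimeter: Red handheld multimeter with a black face lying flat, 60 mm (x) by 120 mm (y), 33 high. Origin: centre of its underside. Lies near the +x end of the black tote. Leave alone.
- microscope: Microscope on a boom stand, fixed, at the right of the bench. Origin: on the bench under the middle of its lens. Ring light and head over it from 208 mm up to 450, reaching 130 mm to its -x and 100 to its +x, up to 80 mm to either side; boom on to the post, 260 mm to its +x, 435 high, on a base 200 x 190 x 22 mm centred 220 to +x. Board holder 90 x 60 x 14 mm at the origin. Do not touch.
There are look-alikes about, which are no part of the job. What is shaped like the blue_board but brown is not meant. Several things have the shape of the blue_tote; the one meant has the colours described above.

How it is judged:
By the outcome, as a careful person would: the job done as asked, in the order asked, and still so for the second after the job is handed in, with the robot touching nothing.
It also fails if it takes over 72 s, if anything falls off the work surface, if the arm or the gripper's body presses on something with over 40 N, if the wrist force passes 120 N, or if a joint passes its speed limit or range.

## Working session

There is one attempt and no reset: what is moved stays moved. The work goes in short steps, each a Python script; the robot and the scene stay as the last script left them, time stands still between calls to the robot, and variables do not carry over. Pictures are saved under pics/ and viewed, at most 10 in all, crops included, and the job is handed in when it is done.

```bash
mkdir -p pics; cat > h.py <<'E'
from cell import r, optics
import numpy as np, cv2
from scipy.spatial.transform import Rotation as R
def snap(n,f=None):
    p=r.current_tool_pos(); q=r.current_ee_rot()
    d=optics.get_image(n)
    if n=="wrist":
        T=np.eye(4);T[:3,:3]=R.from_quat(q).as_matrix();T[:3,3]=p
        d["wfc"]=T@d["mount"]
    else: d["wfc"]=np.linalg.inv(d["camera_from_world"])
    if f: cv2.imwrite("pics/"+f,d["pixels"][:,:,::-1])
    z=d["depth"];v,u=np.mgrid[:z.shape[0],:z.shape[1]]
    P=np.stack([(u-d["cx"])/d["fx"]*z,(v-d["cy"])/d["fy"]*z,z,np.ones_like(z)],-1)@d["wfc"].T
    d["P"]=P[...,:3]; d["P"][z==0]=np.nan
    return d
E
python3 - <<'E'
from h import *
a=snap("scene"); b=snap("top")
cv2.imwrite("pics/scene.png",a["pixels"][:,:,::-1]);cv2.imwrite("pics/top.png",cv2.resize(b["pixels"][:,:,::-1],(768,576)))
np.savez("top.npz",P=b["P"],rgb=b["pixels"]);np.savez("scene.npz",P=a["P"],rgb=a["pixels"])
print(b["wfc"],b["fx"],a["wfc"],r.current_t(),r.finger_overhang,r.current_ee_rot())
E
```

```text
[[-0.02221599 -0.9881283   0.15201615  0.30936511]
 [-0.99969457  0.02360306  0.00732584 -0.04653185]
 [-0.01082692 -0.15180697 -0.98835086  1.49394872]
 [ 0.          0.          0.          1.        ]] 455.06249522453123 [[-0.51939258  0.47421747 -0.71087913  1.25478016]
 [ 0.85443648  0.27551938 -0.44048538  0.40673615]
 [-0.01302489 -0.8361859  -0.54829143  0.62355903]
 [ 0.          0.          0.          1.        ]] 0.1 0.022 [ 9.73115181e-01  2.30318404e-01 -9.39953584e-05 -5.17800759e-04]
```

View pics/top.png

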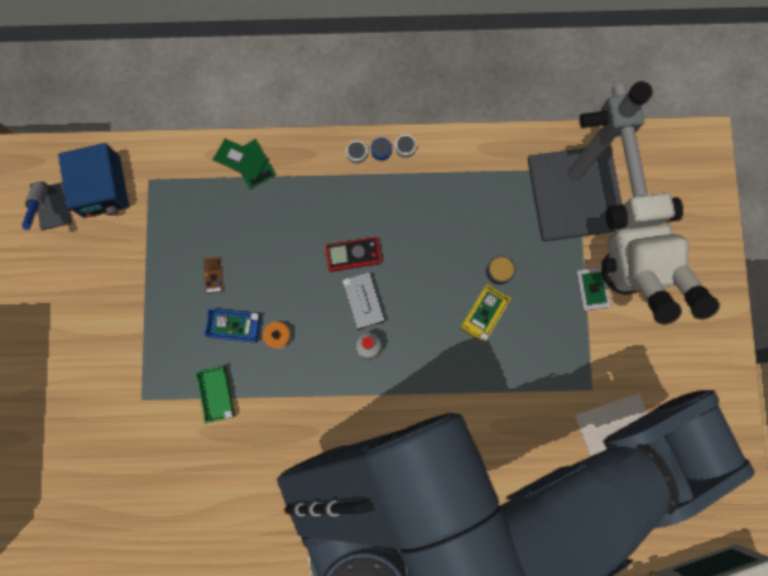

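View pics/scene.png

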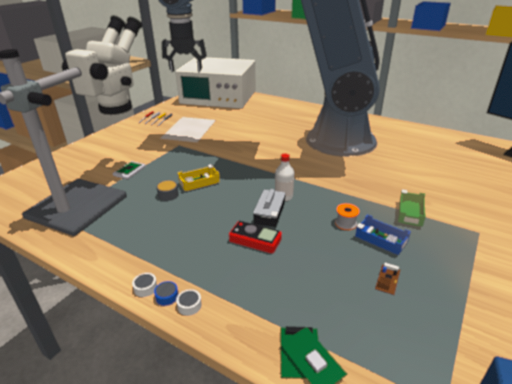

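The top view (768 px) shows blue tote (233,325) with its white corner at upper right (255,316), yellow (486,312) with white corner at (485,337), and the lid on black at (363,300) between bottle (368,345) and multimeter (354,253). The scene view agrees.

```bash
python3 - <<'E'
from h import *
d=np.load("top.npz");P=d["P"];rgb=d["rgb"].astype(int)
hsv=cv2.cvtColor(d["rgb"],cv2.COLOR_RGB2HSV).astype(int)
H,S,V=hsv[...,0],hsv[...,1],hsv[...,2]
def box(m,c,w):
    k=np.zeros_like(m);u,v=int(c[0]/1.5),int(c[1]/1.5);k[v-w:v+w,u-w:u+w]=1
    m=m&k.astype(bool)&np.isfinite(P[...,2])&(P[...,2]>.012)
    q=P[m]; return q
for n,c,m in [("blue",(233,325),(H>100)&(H<130)&(S>120)),("yellow",(486,312),(H>20)&(H<35)&(S>130)),("lid",(363,300),(S<60)&(V>90)),("bottle",(368,345),V>0),("spool",(277,335),V>0),("tin",(501,270),V>0),("mm",(354,253),(S>120)|(V<60)),("hold",(594,288),V>0)]:
    q=box(m,c,25)
    if n in("bottle","spool","tin"): q=q[np.hypot(*(q[:,:2]-np.median(q[:,:2],0)).T)<.05]
    rc=cv2.minAreaRect(q[:,:2].astype(np.float32))
    print(n,len(q),np.round(q.mean(0),3),"z",np.round(np.percentile(q[:,2],[5,50,95]),3),np.round(rc[0],3),np.round(rc[1],3),round(rc[2],1))
for n,c in [("blue key",(255,316)),("yel key",(485,337)),("lid key a",(376,321)),("b",(353,324)),("c",(370,277)),("d",(347,280))]:
    u,v=int(c[0]/1.5),int(c[1]/1.5);print(n,np.round(P[v,u],3))
# look poses
E
python3 - <<'E'
from h import *
d=snap("wrist");print(np.round(d["mount"],3),d["fx"],d["cx"],d["cy"])
E
```

```text
blue 199 [0.486 0.293 0.027] z [0.012 0.03  0.04 ] [0.486 0.286] [0.111 0.061] 82.4
yellow 177 [ 0.504 -0.264  0.026] z [0.013 0.03  0.039] [ 0.5   -0.262] [0.06  0.111] 57.2
lid 648 [0.529 0.001 0.047] z [0.038 0.044 0.067] [0.541 0.004] [0.188 0.067] 20.1
bottle 366 [ 0.476 -0.008  0.064] z [0.034 0.046 0.134] [ 0.472 -0.012] [0.095 0.063] 8.5
spool 322 [0.466 0.201 0.039] z [0.017 0.041 0.047] [0.47  0.206] [0.096 0.061] 74.3
tin 352 [ 0.583 -0.297  0.031] z [0.015 0.032 0.038] [ 0.576 -0.295] [0.058 0.096] 71.5
mm 431 [0.637 0.012 0.028] z [0.021 0.029 0.034] [0.639 0.021] [0.06  0.119] 7.8
hold 649 [ 0.537 -0.47   0.235] z [0.013 0.3   0.347] [ 0.542 -0.485] [0.086 0.095] 17.2
blue key [0.504 0.233 0.043]
yel key [ 0.448 -0.257  0.042]
lid key a [ 0.485 -0.024  0.046]
b [ 0.486  0.026 -0.005]
c [ 0.584 -0.013  0.042]
d [0.577 0.035 0.046]
[[ 0.    -0.947 -0.322  0.083]
 [ 1.    -0.     0.001  0.001]
 [-0.001 -0.322  0.947 -0.12 ]
 [ 0.     0.     0.     1.   ]] 286.9751396256415 249.6268408424254 193.75311589259402
```

```bash
cat >> h.py <<'E'
def quat(a): return (R.from_euler('z',a)*R.from_euler('x',np.pi)).as_quat()
def rect(d,c,zlo,zhi,rad=.075):
    "rectangle of points in a height band near c -> centre, sizes, yaw mod pi"
    P=d["P"]; m=np.isfinite(P[...,2])&(P[...,2]>zlo)&(P[...,2]<zhi)&(np.hypot(P[...,0]-c[0],P[...,1]-c[1])<rad)
    n,l,st,_=cv2.connectedComponentsWithStats(m.astype(np.uint8)); 
    m=l==1+np.argmax(st[1:,4]); q=P[m]
    (x,y),(w,h),a=cv2.minAreaRect((q[:,:2]*1000).astype(np.float32)); a=np.radians(a)
    if w<h: w,h,a=h,w,a+np.pi/2
    return np.array([x,y])/1000,(w,h),a,q
def near(a,ref): return ref+(a-ref+np.pi/2)%np.pi-np.pi/2
def at(o,yaw,p): return np.array(o)+R.from_euler('z',yaw).as_matrix()[:2,:2]@np.array(p)
def stat(): print("t",round(r.current_t(),2),"tcp",np.round(r.current_tool_pos(),4),"F",np.round(r.current_contact_force(),1),"op",round(r.current_opening(),3),"ff",round(r.current_finger_force(),1))
E
python3 - <<'E'
from h import *
r.move_linear([.2,-.32,.26],vel=.4)
r.move_to([.534,.007,.19],quat(.3))
d=snap("wrist","w1.png");np.savez("w1.npz",P=d["P"],rgb=d["pixels"])
c,s,a,q=rect(d,(.534,.007),.038,.052)
print("lid",np.round(c,4),np.round(s,1),near(a,.3),np.median(q[:,2]),len(q))
P=d["P"]
m=(P[...,2]>.057)&(P[...,2]<.075)&(np.hypot(P[...,0]-c[0],P[...,1]-c[1])<.04)
print("rib",cv2.minAreaRect((P[m][:,:2]*1000).astype(np.float32)),np.percentile(P[m][:,2],[50,95]))
stat()
E
```

```text
lid [0.5329 0.0012] [110.5  60.1] 0.2788932035062024 0.04490492375234481 5808
rib ((533.5260009765625, 1.4001102447509766), (59.815242767333984, 11.989897727966309), 16.008970260620117) [0.06676058 0.06782533]
t 2.52 tcp [0.534  0.0061 0.1901] F [0.3 0.9 0.1] op 0.999 ff 0.0
```

View pics/w1.png

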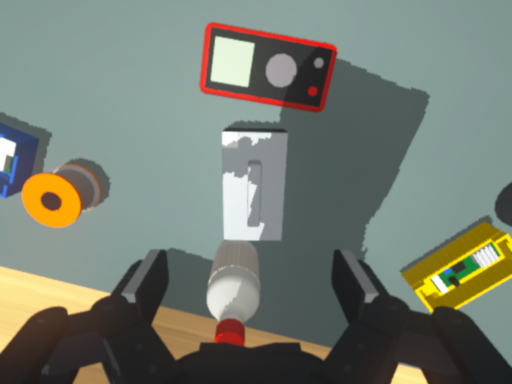

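Wrist view: lid (250,185) seated, centred between multimeter (265,65) and bottle (235,285); the rectangle measures 110.5×60.1 mm at z 45 and the rib 59.8×12 at z 67, all as given. I'll lift the lid off and view the black tote.

```bash
python3 - <<'E'
from h import *
a=.279; q=quat(a)
r.move_linear([.5333,.0013,.115],rot=q,vel=.2)
r.set_gripper(.4)
r.move_linear([.5333,.0013,.070],vel=.1)
r.set_gripper(0.,squeeze=40); stat()
r.move_linear([.5333,.0013,.14],vel=.12); stat()
r.move_to([.60,-.155,.10],q)
r.move_linear([.60,-.155,.041],vel=.12); stat()
r.move_linear([.60,-.155,.0388],vel=.03); stat()
r.set_gripper(.5)
r.move_linear([.60,-.155,.12],vel=.25)
r.move_to([.5329,.0012,.19],q)
r.set_gripper(1.)
d=snap("wrist","w2.png");np.savez("w2.npz",P=d["P"],rgb=d["pixels"])
c,s,a,p=rect(d,(.533,.001),.028,.046)
print("black",np.round(c,4),np.round(s,1),near(a,.3),np.median(p[:,2]))
P=d["P"]
c,s,a,p=rect(d,(.60,-.155),.006,.02)
print("lid",np.round(c,4),np.round(s,1),near(a,.3),np.median(p[:,2]))
stat()
E
```

```text
t 4.52 tcp [0.5337 0.0013 0.0708] F [-1.4 -0.7  6.6] op 0.133 ff 40.8
t 5.25 tcp [0.5329 0.0013 0.1394] F [-0.6  0.4 -0.5] op 0.126 ff 39.9
t 6.62 tcp [ 0.6001 -0.1546  0.0411] F [-0.7  0.1 -0.6] op 0.125 ff 39.9
t 6.88 tcp [ 0.6    -0.155   0.0389] F [-0.  -0.2 -0.9] op 0.13 ff 40.0
black [0.5327 0.0012] [110.9  60.9] 0.2781468026764373 0.03420368232739657
lid [ 0.5996 -0.1558] [110.2  61.4] 0.27494095593522716 0.01311814129986802
t 9.07 tcp [0.5329 0.0011 0.1899] F [-0.   0.  -0.1] op 1.002 ff 0.0
```

View pics/w2.png

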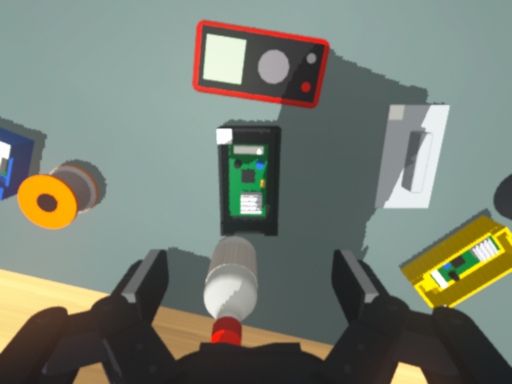

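Black tote empty of lid, its white key at (224,136) = +x+y as assumed; lid standing free at (415,155), bottle, meter and spool undisturbed. Yellow next.

```bash
cat >> h.py <<'E'
def pick(c0,a0,f):
    r.move_to([*c0,.19],quat(a0))
    d=snap("wrist",f); c,s,a,p=rect(d,c0,.028,.046,.068); a=near(a,a0)
    print("tote",np.round(c,4),np.round(s,1),round(a,4),np.median(p[:,2]))
    assert abs(s[0]-110)<3 and abs(s[1]-60)<3
    q=quat(a)
    r.move_linear([*c,.10],rot=q,vel=.25)
    r.move_linear([*c,.025],vel=.12); stat()
    r.set_gripper(0.,squeeze=40); stat()
    r.move_linear([*c,.12],vel=.12); stat()
    d=snap("wrist",f.replace(".","h."))
    T=np.linalg.inv(d["mount"]@np.linalg.inv(d["wfc"]))  # tool->world
    P=d["P"]; L=(P-T[:3,3])@T[:3,:3]
    np.savez(f[:-4]+"h.npz",L=L,rgb=d["pixels"])
    return c,a
E
python3 - <<'E'
from h import *
c,a=pick((.50,-.262),2.65,"w3.png"); 
L=np.load("w3h.npz")["L"]; m=(np.abs(L[...,2])<.03)&(np.abs(L[...,1])<.033)&(L[...,0]<.09)&(L[...,0]>.02)
p=L[m];print(len(p),p.max(0),p.min(0),np.percentile(p[:,0],[95,99]),np.percentile(p[:,2],[1,10,50]))
h=np.vstack([cv2.imread("pics/w3.png"),cv2.imread("pics/w3h.png")]);cv2.imwrite("pics/w3c.png",cv2.resize(h,None,fx=.75,fy=.75))
E
```

```text
tote [ 0.5009 -0.2628] [110.9  60.9] 2.5666 0.03408881230916827
t 12.82 tcp [ 0.5014 -0.2631  0.0258] F [-0.  -0.2 -0.2] op 0.999 ff 0.0
t 13.18 tcp [ 0.5013 -0.2631  0.0259] F [-0.5  0.4  6.3] op 0.696 ff 43.9
t 14.12 tcp [ 0.5005 -0.2626  0.1193] F [ 0.8 -0.8 -1.6] op 0.694 ff 43.2
10994 [0.05601891 0.03077456 0.01901985] [ 0.02001989 -0.0303795  -0.01622154] [0.05561812 0.05574574] [-0.01485867 -0.01375268  0.00489388]
```

View pics/w3c.png

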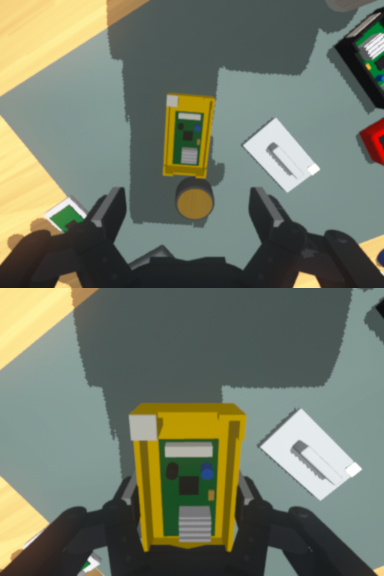

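Yellow (white key at upper left, = +x+y) is gripped centrally: its +x edge in hand is 55.7 mm from the tool axis, top 15 mm behind the TCP as expected. Placing.

```bash
cat >> h.py <<'E'
def place(c,a,z,flim=12):
    "z: TCP height when seated"
    q=quat(a)
    r.move_to([*c,max(z+.08,.18)],q)
    r.move_linear([*c,z+.012],vel=.15)
    r.sleep(.15); f0=r.current_contact_force()[2]; stat()
    for k in np.arange(z+.009,z-.0031,-.0015):
        r.move_linear([*c,k],vel=.03)
        df=r.current_contact_force()[2]-f0
        if df>flim: break
    print("df",round(df,1),"cmd",round(k,4)); stat()
E
python3 - <<'E'
from h import *
r.move_linear([.5005,-.2626,.2],vel=.3)
place((.5329,.0012),.2785,.0575); r.sleep(.2); stat()
E
```

```text
t 17.98 tcp [0.5334 0.0012 0.0704] F [ 0.5  0.5 -0.6] op 0.695 ff 43.5
df 25.6 cmd 0.056
t 19.98 tcp [0.5332 0.0012 0.0577] F [-9.5 -0.1 25. ] op 0.692 ff 46.7
t 20.18 tcp [0.5332 0.0012 0.0578] F [-8.8  0.5 24.6] op 0.696 ff 46.7
```

```bash
python3 - <<'E'
from h import *
r.set_gripper(1.)
r.move_linear([.5329,.0012,.14],vel=.2)
r.move_linear([.5329,.0012,.222],vel=.3)
d=snap("wrist","w4.png"); c,s,a,p=rect(d,(.533,.001),.058,.08,.068)
print("yellow on black",np.round(c,4),np.round(s,1),round(near(a,.28),4),np.percentile(p[:,2],[5,50,95,99])); 
m=d["P"]; c2,s2,a2,p2=rect(d,(.533,.001),.028,.045,.068); print(s2,c2,len(p2))
c,a=pick((.486,.286),1.438,"w5.png")
L=np.load("w5h.npz")["L"]; m=(np.abs(L[...,2])<.03)&(np.abs(L[...,1])<.033)&(L[...,0]<.09)&(L[...,0]>.02)
p=L[m];print(np.percentile(p[:,0],[95,99]),np.percentile(p[:,2],[1,10]))
h=np.vstack([cv2.imread("pics/"+n) for n in("w4.png","w5h.png")]);cv2.imwrite("pics/w5c.png",cv2.resize(h,None,fx=.75,fy=.75))
E
```

```text
yellow on black [0.5353 0.001 ] [110.3  60.8] 0.2782 [0.06032492 0.06603348 0.07258119 0.07321239]
(101.75728607177734, 54.26799774169922) [0.53371722 0.00055821] 2184
tote [0.4865 0.2865] [111.5  60.8] 1.4415 0.034152046840280836
t 24.05 tcp [0.487  0.2868 0.0258] F [-0.4  0.2  0.6] op 1.0 ff 0.0
t 24.41 tcp [0.4869 0.2867 0.0259] F [-1.4 -0.3  5.2] op 0.69 ff 43.7
t 25.35 tcp [0.4861 0.2863 0.1192] F [ 0.1  1.  -1.2] op 0.697 ff 43.3
[0.05533182 0.05570534] [-0.01460568 -0.01181389]
```

View pics/w5c.png

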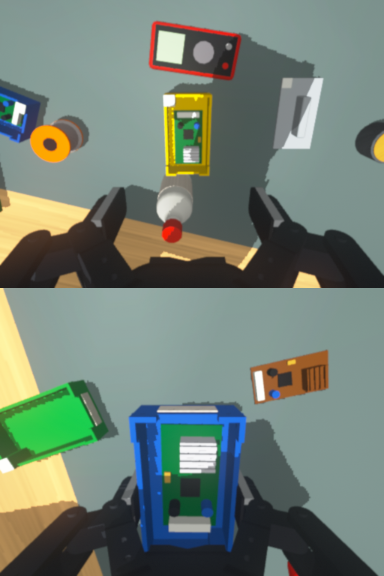

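Yellow sits home on black (rim 66 mm, corners 73 mm, key at (170,100) over the black key); blue is gripped centrally, with the two plain corners at the camera side, so its key is at the hidden +x end as expected.

```bash
python3 - <<'E'
from h import *
r.move_linear([.4861,.2863,.2],vel=.3)
place((.5345,.0012),.2785+np.pi,.0897)
r.sleep(.1); stat()
r.set_gripper(1.)
r.move_linear([.5345,.0012,.17],vel=.2)
r.move_linear([.5345,.0012,.25],vel=.3)
d=snap("wrist","w6.png"); c,s,a,p=rect(d,(.534,.001),.088,.11,.068)
print("blue on top",np.round(c,4),np.round(s,1),round(near(a,.28),4),np.percentile(p[:,2],[5,50,95,99])); stat()
E
```

```text
t 28.79 tcp [0.5351 0.0012 0.1027] F [ 0.5  0.3 -2.6] op 0.695 ff 43.7
df 23.8 cmd 0.0882
t 30.79 tcp [0.5348 0.0012 0.0897] F [-6.9  0.3 21.2] op 0.701 ff 46.4
t 30.89 tcp [0.5348 0.0012 0.0897] F [-6.1  1.2 19.9] op 0.693 ff 46.4
blue on top [5.349e-01 2.000e-04] [110.7  60.8] 0.2795 [0.09001844 0.09752212 0.10411474 0.10478715]
t 32.3 tcp [0.5338 0.0012 0.2483] F [ 0.2 -0.4 -0.4] op 1.0 ff 0.0
```

View pics/w6.png

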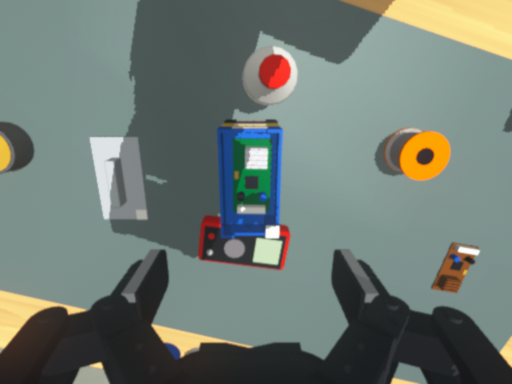

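Blue sits home (rim 97.5 mm, corners 104.5), white key (272,231) at the multimeter end, in line with the others. Now the lid.

```bash
python3 - <<'E'
from h import *
a=.2785;q=quat(a)
r.move_to([.5998,-.1553,.19],q)
r.set_gripper(.4)
d=snap("wrist"); P=d["P"]; c,s,y,p=rect(d,(.60,-.155),.008,.02,.07); y=near(y,a)
print("lid",c,s,y)
m=(P[...,2]>.028)&(P[...,2]<.045)&(np.hypot(P[...,0]-.6,P[...,1]+.155)<.04)
k=cv2.minAreaRect((P[m][:,:2]*1000).astype(np.float32));print(k)
c=np.array(k[0])/1000; q=quat(y)
r.move_linear([*c,.06],rot=q,vel=.2)
r.move_linear([*c,.0388],vel=.1)
r.set_gripper(0.,squeeze=40); stat()
r.move_linear([*c,.12],vel=.15)
r.move_linear([*c,.215],vel=.3)
place((.5345,.0008),a,.135); r.sleep(.1); stat()
E
```

```text
lid [ 0.59988184 -0.15574016] (109.68885803222656, 60.105533599853516) 0.27951004154893533
((600.0059814453125, -156.1226806640625), (59.74800109863281, 11.431995391845703), 15.67221450805664)
t 36.84 tcp [ 0.6005 -0.1563  0.0396] F [ 0.2 -0.9  5.4] op 0.131 ff 39.9
t 39.47 tcp [0.5351 0.0006 0.148 ] F [ 1.  -0.7 -0.3] op 0.126 ff 39.2
df 21.0 cmd 0.1335
t 41.47 tcp [0.535  0.0008 0.1352] F [-6.6  0.5 20.7] op 0.128 ff 42.1
t 41.57 tcp [0.535  0.0008 0.1352] F [-6.6  0.9 20.1] op 0.133 ff 42.1
```

```bash
python3 - <<'E'
from h import *
r.set_gripper(.5)
r.move_linear([.5345,.0008,.19],vel=.15)
r.move_linear([.5345,.0008,.29],vel=.3)
d=snap("wrist","w7.png"); c,s,a,p=rect(d,(.534,.001),.10,.12,.068)
print("lid",np.round(c,4),np.round(s,1),round(near(a,.28),4),np.percentile(p[:,2],[5,50,95]))
A=np.linalg.lstsq(np.c_[p[:,:2]-c,np.ones(len(p))],p[:,2],rcond=None)[0];print("tilt",A)
# move aside for outside view
r.move_to([.40,-.2,.35],quat(.28))
e=snap("scene"); im=e["pixels"][150:270,150:450,::-1]
cv2.imwrite("pics/w7c.png",np.vstack([cv2.resize(d["pixels"][:,:,::-1],(400,300)),cv2.resize(im,(400,160),interpolation=cv2.INTER_CUBIC)])); stat()
E
```

```text
lid [5.349e-01 1.000e-04] [111.2  60. ] 0.2803 [0.10765455 0.10886615 0.11006725]
tilt [-0.00243494 -0.00072739  0.10884739]
t 44.07 tcp [ 0.4005 -0.1993  0.3493] F [-0.5 -0.2 -0.7] op 0.502 ff 0.0
```

View pics/w7c.png

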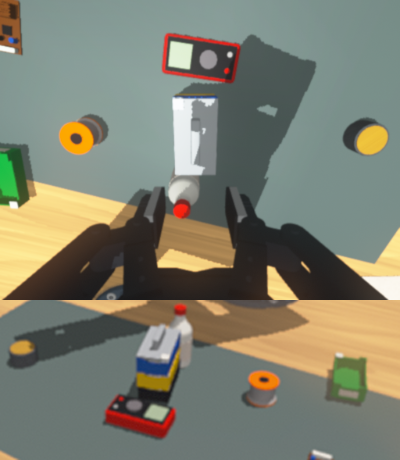

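The stack is level. The lid plate is at 109 mm, matching 96 + 13, with its key mark at (178,103), and the bottle, meter, spool and tin stand where they were. Handing in.

```bash
python3 -c "
from h import *
print(r.hand_in())"
```

```text
the job is handed in; nothing more can be done
None
```

The job is handed in at about 44 s: yellow, then blue, then the lid are stacked on the black tote. Camera heights show each fully home, the white corners are in line, and the bottle, multimeter, spool, tin and microscope were left alone.

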